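# Load the dry-block heater

## Robot

A 6-joint arm with a two-finger parallel gripper is mounted at the origin on a cart in front of the work surface, level with it; the furniture and walls round the work are solid. World frame = base frame: x ahead of the robot, y to its left, z up, the work surface at z = 0. Lengths are in m, angles in rad, forces in N, time in s.
With the tool pointing down it reaches from about 0.425 to 0.95 m from the base axis. Payload 3.5 kg.
Tool frame: the origin (TCP) lies between the finger pads; the fingertips stand 19 mm ahead of it and the grasp point (between the pads) is the TCP; z points along the fingers, y is the line along which they close (so a half turn about z gives the same grasp; the last joint's range is limited). The gripper opens to 85 mm and grips with 20 to 120 N. Pads are 22 mm wide; open, the fingers measure 114 mm over their backs; the gripper's body (76 mm by 85 mm) begins 54 mm behind the grasp point. The pads swing forward as they close: fully open they stand 13 mm farther back than shut.
Start: joints at [-1.442, 0.286, 1.577, -0, 1.279, -0.15], TCP at [0.186, -0.649, 0.223] pointing down, gripper open.
Joint ranges: [-2.77, 2.77], [-0.9, 2.22], [0.21, 2.48], [-1.53, 4.67], [0.24, 2.81], [-2.84, 2.84]. Speed limits (rad/s): [2.79, 2.79, 3.14, 3.14, 3.14, 3.14].

## Interface

Orientations are given as a unit quaternion [x, y, z, w].
In Python, from plant import get_state, cams, ctrl gives the robot as it stands. The module is installed in compiled form; this text tells all that it offers.
- The arm moves only by the tool jog_arm, never from a script. Its argument "deltas" is text: rows parted by semicolons, each of 6 numbers parted by spaces: the shift along the world's x, y, z normalised to -1 to 1, where 1 is 0.02 m, then the turn, a rotation vector about the world's x, y, z normalised to -1 to 1, where 1 is 0.1 rad. In form: x y z ax ay az; .... A call has 1 to 20 rows; each row shifts and turns the commanded pose from where the row before left it; what a row does not reach is not made up. A row lasts 1/8 s, in which the tool goes at most 62.5 mm and 10.7 degrees, less where a joint would pass 70% of its speed; a pose out of reach is approached as far as the arm can. A call with a number of a shift or a turn outside -1 to 1 is refused whole. A call with a gripper value outside its range is refused whole. "gripper" is the opening, from 0 (shut) to 1 (fully open), set as the call begins (left out, the last holds). The fingers move at their own pace and stop on an object; "squeeze" is the grip in N (left out, the last holds). Time passes only in rows, so rows that do not move let the fingers close. It gives the time, the measured TCP pose, the force, the opening and the grip force at its end, in the units of the state.
- get_state(): the state, without advancing time (a new reading comes with each control period).
- cams.read_camera(name): name is "scene" or "top" or "wrist"; returns a dict with "color" (400x640x3 uint8, blue, green, red), "vfov" (degrees; the focal length in pixels is half the picture's height over the tangent of half this angle, whatever the lens; pixels are square), "cx", "cy" (the principal point, pixels), "distortion" ([k1, k2, p1, p2, k3] as OpenCV has them; the pictures are not rectified), "rvec" (rotation vector, rad) and "tvec" (3), from world to camera coordinates, as OpenCV has them. Camera axes: x right, y down, z forward; pixel columns grow to the right and rows downward; lengths in m; the calibration is good to about 2 mm. A picture is of the moment at which its call begins. There is no depth.
- ctrl.sign_off(): hands the job in; it is judged then, once.
The state is a dict: "time": time; "qpos": joint angles; "dq": joint speeds; "joint_efforts": joint torques, N m; "eef_pos": TCP position; "tcp_rot": TCP orientation; "contact_force": force on the tool from outside, world axes, zero at the start; "wrist_torque": the same for the moment, N m; "opening": opening from 0.0 (shut) to 1.0 (fully open); "finger_force": force on a finger pad.
Only numpy, scipy, OpenCV 4.12 (cv2) and the standard library are available. Lean on these libraries where they do the work, as an engineer would, in place of code of your own. Each camera call takes 0.05 s, during which the arm holds its last target. There are 200 camera calls.

## Task

Get the dry-block heater loaded for the next warming run. First push the aluminium reducing sleeve fully home, down on its flange, in the block whose bore it fits, then stand the screw-cap vial right down in the sleeve; the beaker and the conical flask each go to the bottom of the block that is bored for their size, before or after, as you like. Keep the glassware upright all the way and leave everything standing free.

Things in the scene. Friction and masses are not known exactly. Their poses are not given: they have to be found in the camera images.
- heater: Dry-block heater, fixed: white casing 190 mm deep (x), 314 mm wide (y), 76 mm high, sloping control panel in front (-x). Origin: centre of its underside on the worktop, z up. In its top a row of three square aluminium blocks, centres 31 mm behind its origin (+x) at y = -92, 0, +92 mm; which is where varies. Block tops: 85 mm above the worktop, 9 mm above the casing.
- block_narrow: Fixed aluminium block 90 x 90 x 45 mm with the narrowest bore: an upright blind round hole in its centre, 42 mm diameter, 24 mm deep, with a 3 mm x 45 degree lead-in chamfer (48 mm at the mouth). Origin: centre of its underside, 45 mm below its top face, z up along the bore's axis. Takes the reducing sleeve (1 mm clearance all round).
- block_medium: Fixed aluminium block, same outside as the others (90 x 90 x 45 mm), bore of middle size: 60 mm diameter, 24 mm deep, 3 mm chamfer. Origin at the centre of its underside, 45 mm below its top face. Takes the beaker.
- block_wide: Fixed aluminium block, same outside as the others (90 x 90 x 45 mm), widest bore: 76 mm diameter, 28 mm deep, 3 mm chamfer. Origin at the centre of its underside, 45 mm below its top face. Takes the conical flask.
- sleeve: Loose aluminium sleeve standing upright, 90 g, 42 mm high. From the bottom: plug 40 mm diameter x 22 mm, foot chamfered 2.5 mm; flange 52 mm x 4 mm; grip collar 38 mm diameter x 16 mm, taken from above. Blind hole from the top: 29 mm diameter, 26 mm deep (floor 16 mm above the underside), mouth chamfer 2.5 mm. Home, its flange lies on the block's top. Origin: centre of underside, z up.
- vial: Small screw-cap glass vial with white ribbed cap and pink contents, 25 mm diameter, 59 mm high with its cap, 25 g, standing on the worktop; the part to grip ends 52 mm above its underside. Origin: centre of its underside, z up. Goes into the sleeve's hole.
- beaker: Clear glass beaker with pale blue contents, 72 mm high, body 52 mm diameter, 57 mm at the rim (flared over the topmost 8 mm), 40 g, standing on the worktop to the right of the heater (not the empty ones on the mat far left or at the back); grip it across the outside near the top. Origin: centre of its underside, z up.
- flask: Conical glass flask with pink contents, 66 mm diameter at the base, 108 mm high, 70 g, tapering to a neck about 28 mm wide at the top; take it by the neck. Feels as a straight cone from base to rim. Origin at the centre of its underside, z up.
Not all that is in view belongs to the job. What is shaped like the beaker but green is not meant. Leave any red look-alike of the flask alone.

How it is judged:
On the way, in this order (a step that is already met when the one before it is completed fails the run):
1. the reducing sleeve is fully home in the narrow block, its flange down on the block (horizontal distance between sleeve and block_narrow below 0.004 m and z of sleeve in the frame of block_narrow between 0.0205 and 0.0255 m and angle between sleeve's own z axis and vertical below 0.06 rad), for 0.2 s.
2. the vial stands at the bottom of the seated sleeve (all of step 1 and horizontal distance between vial and sleeve below 0.006 m and z of vial in the frame of sleeve between 0.013 and 0.019 m and angle between vial's own z axis and vertical below 0.2 rad), for 0.2 s.
At the end, for the whole second after the job is handed in: Sleeve home in the narrow-bored block (within 4 mm of the bore's axis, flange on the block to 2.5 mm, upright); vial on the floor of the sleeve's hole (3 mm), beaker on the floor of the medium bore and flask on the floor of the wide bore (each to 3 mm in height), all upright, at rest (all of step 2 and horizontal distance between beaker and block_medium below 0.008 m and z of beaker in the frame of block_medium between 0.018 and 0.024 m and angle between each of beaker, flask's own z axis and vertical below 0.12 rad and horizontal distance between flask and block_wide below 0.009 m and z of flask in the frame of block_wide between 0.014 and 0.02 m and linear speed of each of sleeve, vial, beaker, flask below 0.02 m/s); the robot touches nothing.
It fails at once if the vial, the beaker or the flask is tipped over (more than about 35 degrees) (angle between any of vial, beaker, flask's own z axis and vertical above 0.6 rad).
It also fails if it takes over 128 s, if anything falls off the work surface, if the arm or the gripper's body presses on something with over 40 N, if the wrist force passes 120 N, or if a joint passes its speed limit or range.

## Working session

There is one attempt and no reset: what is moved stays moved. The work goes in short steps, Python scripts to look and compute and a tool call to move; the robot and the scene stay as the last step left them, time stands still between calls to the robot, and variables do not carry over. Pictures are saved under pics/ and viewed, at most 15 in all, crops included, and the job is handed in when it is done.

Besides the shell and the picture viewer there is one more tool, called after ">>>" in YAML: its name, and indented under it one key for each argument. jog_arm: Moves the arm, as the interface text tells. Its arguments: {"type":"object","properties":{"deltas":{"type":"string"},"gripper":{"type":"number"},"squeeze":{"type":"number"}},"required":["deltas"]}

```bash
mkdir -p pics
cat > h.py <<'E'
import numpy as np, cv2
from plant import get_state, cams, ctrl
def take(n,f):
    c=cams.read_camera(n); cv2.imwrite(f'pics/{f}.png',c['color']); import pickle; pickle.dump(c,open(f'pics/{f}.pkl','wb')); return c
def load(f):
    import pickle; return pickle.load(open(f'pics/{f}.pkl','rb'))
def K(c):
    f=200/np.tan(np.radians(c['vfov'])/2); return np.array([[f,0,c['cx']],[0,f,c['cy']],[0,0,1.]])
def ray(c,uv,z):
    p=cv2.undistortPoints(np.array(uv,float).reshape(-1,1,2),K(c),np.array(c['distortion'])).reshape(-1,2)
    R=cv2.Rodrigues(np.array(c['rvec'],float))[0]; t=np.array(c['tvec'],float).ravel()
    o=-R.T@t; d=np.c_[p,np.ones(len(p))]@R
    return o+d*((z-o[2])/d[:,2])[:,None]
def proj(c,P):
    return cv2.projectPoints(np.array(P,float).reshape(-1,3),np.array(c['rvec'],float),np.array(c['tvec'],float),K(c),np.array(c['distortion']))[0].reshape(-1,2)
def circ(x,y,z,r,n=48):
    a=np.linspace(0,2*np.pi,n,endpoint=False); return np.c_[x+r*np.cos(a),y+r*np.sin(a),np.full(n,z)]
E
python3 -c "
from h import *
for n in ['scene','top']:
    c=take(n,n+'0'); R=cv2.Rodrigues(np.array(c['rvec']))[0]; print(n,c['vfov'],(-R.T@np.array(c['tvec']).ravel()).round(3),R[2].round(2))
s=get_state(); print(s['time'],s['eef_pos'],s['tcp_rot'],s['opening'])"
```

```text
scene 51.023851586438276 [-0.357 -0.611  0.552] [ 0.78  0.46 -0.43]
top 53.67073374391921 [ 0.264 -0.079  1.113] [ 0.21 -0.   -0.98]
0.1 [ 0.18574159 -0.64830898  0.22144148] [ 9.90294831e-01  1.38978328e-01  8.70102217e-06 -1.08296500e-03] 0.9980781643118134
```

View pics/top0.png

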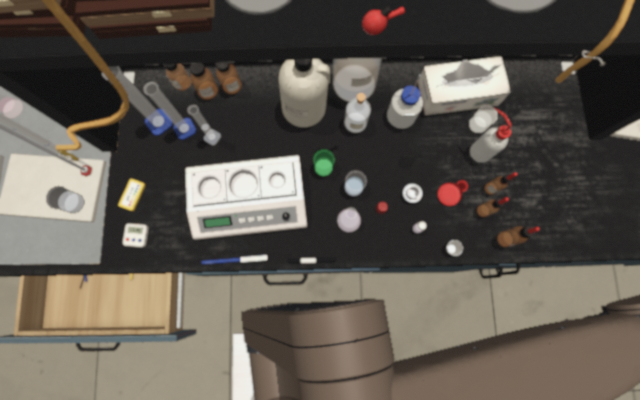

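View pics/scene0.png

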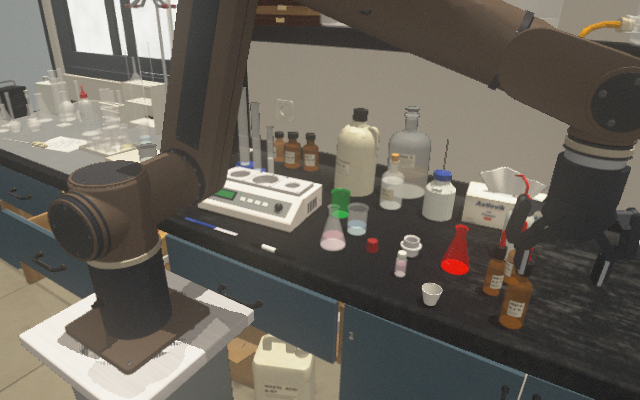

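Top view: heater bores at about (209,187), (243,184), (277,181); green beaker (323,162), beaker (355,183), flask (348,219), sleeve (412,193) and vial (419,227). The scene view confirms this. I'll zoom in for measuring.

```bash
python3 -c "
from h import *
c=load('top0'); im=c['color'][145:250,180:445]; cv2.imwrite('pics/c1.png',cv2.resize(im,None,fx=3,fy=3,interpolation=cv2.INTER_CUBIC))
print('bores',ray(c,[(209,187),(243,184),(277,181)],.085).round(3).tolist())
print('sleeve',ray(c,[(412,193)],.042).round(3),'vial',ray(c,[(421,226)],.059).round(3),'beaker',ray(c,[(355,182)],.072).round(3),'flask',ray(c,[(348,217)],.108).round(3),ray(c,[(348,221)],.02).round(3))
"
```

```text
bores [[0.537, 0.21, 0.085], [0.543, 0.119, 0.085], [0.549, 0.027, 0.085]]
sleeve [[ 0.517 -0.345  0.042]] vial [[ 0.421 -0.358  0.059]] beaker [[ 0.545 -0.184  0.072]] flask [[ 0.442 -0.158  0.108]] [[ 0.446 -0.165  0.02 ]]
```

View pics/c1.png

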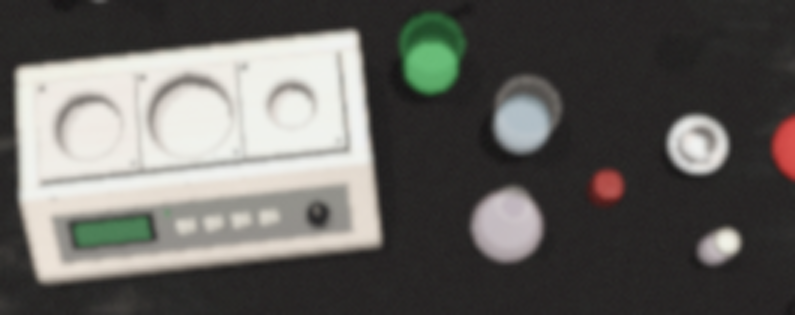

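```bash
python3 -c "
from h import *
c=load('top0'); g=lambda x,y:(180+(x+.5)/3-.5,145+(y+.5)/3-.5)
b=ray(c,[g(90,126),g(191,116),g(291,106)],.085);print(b.round(4).tolist())
print('sl',ray(c,[g(698,145)],.026).round(4),'vial',ray(c,[g(728,241)],.059).round(4),'bk',ray(c,[g(527,107)],.072).round(4),'fl',ray(c,[g(507,227)],.01).round(4),'green',ray(c,[g(432,45)],.072).round(3),'redcap',ray(c,[g(607,186)],.02).round(3))
"
```

```text
[[0.5381, 0.2086, 0.085], [0.545, 0.1177, 0.085], [0.552, 0.0278, 0.085]]
sl [[ 0.5208 -0.3499  0.026 ]] vial [[ 0.4236 -0.3621  0.059 ]] bk [[ 0.5492 -0.1854  0.072 ]] fl [[ 0.4497 -0.1677  0.01  ]] green [[ 0.61  -0.101  0.072]] redcap [[ 0.485 -0.263  0.02 ]]
```

>>> jog_arm:
  deltas: "1 0.9 0 0 0 0;1 0.9 0 0 0 0;1 0.9 0 0 0 0;1 0.9 0 0 0 0;1 0.9 0 0 0 0;1 0.9 0 0 0 0;1 0.9 0 0 0 0;1 0.9 0 0 0 0;1 0.9 0 0 0 0;1 0.9 0 0 0 0;1 0.9 0 0 0 0;1 0.9 0 0 0 0;1 0.9 0 0 0 0;1 0.9 0 0 0 0;0 0 0 0 0 0;0 0 0 0 0 0"
  gripper: 0.7

```text
time: 2.1
eef_pos: [0.4659, -0.3962, 0.2228]
tcp_rot: [0.99, 0.139, -0.0, 0.0]
contact_force: [-0.8, -0.5, -0.1]
opening: 0.701
finger_force: 0.0
```

```bash
python3 -c "
from h import *
c=take('wrist','w1'); R=cv2.Rodrigues(np.array(c['rvec']))[0]; print(c['vfov'],(-R.T@np.array(c['tvec']).ravel()).round(3),R[2].round(2)); s=get_state(); print(s['time'],s['eef_pos'],s['tcp_rot'])"
```

```text
67.95488449572716 [ 0.533 -0.377  0.374] [-0.27 -0.08 -0.96]
2.15 [ 0.46561949 -0.39669848  0.22278937] [ 9.90286034e-01  1.39045089e-01 -1.21443122e-04  1.41173670e-04]
```

View pics/w1.png

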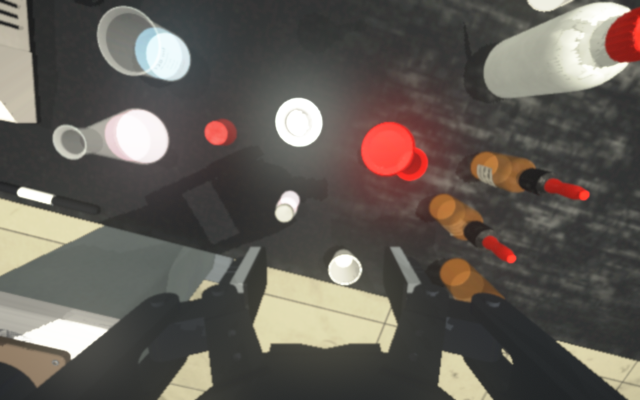

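Wrist view: sleeve (299,122), vial cap (285,213), beaker rim (131,41), flask neck (71,141) and base (137,135).

```bash
python3 -c "
from h import *
c=load('w1'); 
print('sl',ray(c,[(299,122.5)],.026).round(4),'vial',ray(c,[(285,213)],.059).round(4),'bk',ray(c,[(131,41)],.072).round(4),'fl',ray(c,[(71,141)],.108).round(4),ray(c,[(137,135)],.005).round(4))
im=cv2.resize(c['color'],None,fx=4,fy=4,interpolation=cv2.INTER_CUBIC)
def dr(P,col): 
    cv2.polylines(im,[((proj(c,P)+.5)*4-.5).round().astype(int)],True,col,1)
dr(circ(.5208,-.3499,.026,.026),(0,255,0));dr(circ(.5208,-.3499,.042,.019),(0,255,0))
dr(circ(.4236,-.3621,.059,.012),(0,255,0));dr(circ(.4236,-.3621,.0,.0125),(255,255,0))
cv2.imwrite('pics/c2.png',im[340:930,1000:1500])
"
```

```text
sl [[ 0.5206 -0.3503  0.026 ]] vial [[ 0.4233 -0.3625  0.059 ]] bk [[ 0.5495 -0.1878  0.072 ]] fl [[ 0.453  -0.1674  0.108 ]] [[ 0.4514 -0.1632  0.005 ]]
```

View pics/c2.png

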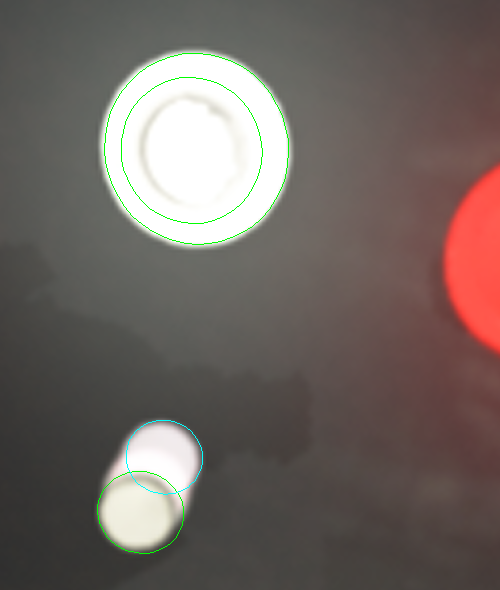

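>>> jog_arm:
  deltas: "0.91 0.77 0 0 0 0;0.92 0.77 0 0 0 0;0.91 0.77 0 0 0 0;0 0 -1 0 0 0;0 0 -1 0 0 0;0 0 -1 0 0 0;0 0 -1 0 0 0;0 0 -1 0 0 0;0 0 -1 0 0 0;0 0 -1 0 0 0;0 0 -0.8 0 0 0;0 0 -0.5 0 0 0;0 0 -0.5 0 0 0;0 0 0 0 0 0"

```text
time: 3.9
eef_pos: [0.5203, -0.3504, 0.046]
tcp_rot: [0.99, 0.139, -0.0, -0.0]
contact_force: [0.3, -0.2, 0.4]
opening: 0.699
finger_force: 0.0
```

>>> jog_arm:
  deltas: "0 0 0 0 0 0;0 0 0 0 0 0;0 0 0 0 0 0;0 0 0 0 0 0;0 0 0 0 0 0;0 0 0 0 0 0"
  gripper: 0
  squeeze: 35

```text
time: 4.65
eef_pos: [0.5206, -0.3507, 0.0468]
tcp_rot: [0.99, 0.139, 0.0, 0.0]
contact_force: [-0.1, 0.6, -0.7]
opening: 0.001
finger_force: 0.0
```

```bash
python3 -c "
from h import *
c=take('wrist','w2'); c2=take('scene','s2'); print(get_state()['opening'])
a=c['color']; b=cv2.resize(c2['color'][200:300,350:510],(640,400),interpolation=cv2.INTER_CUBIC)
cv2.imwrite('pics/c3.png',cv2.resize(np.vstack([a,b]),None,fx=.75,fy=.75))"
```

```text
-0.0022565830327589045
```

View pics/c3.png

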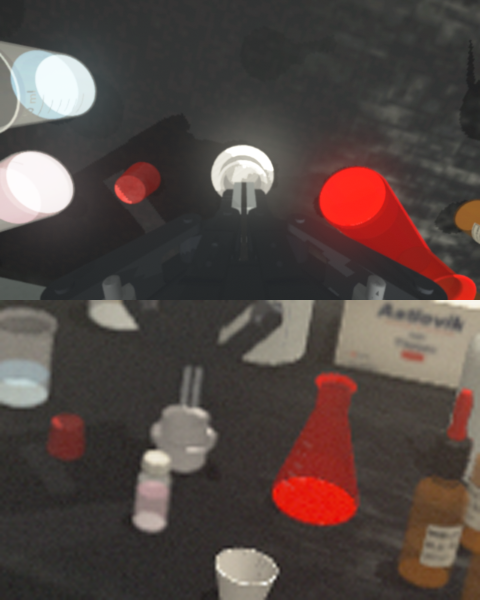

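The fingers closed over or inside the collar without gripping: the sleeve still stands in place, and the shut fingertips are in its mouth. I'll lift, open and check its position.

>>> jog_arm:
  deltas: "0 0 1 0 0 0;0 0 1 0 0 0;0 0 1 0 0 0;0 0 0 0 0 0"

```text
time: 5.25
eef_pos: [0.5222, -0.3521, 0.1105]
tcp_rot: [0.99, 0.139, 0.002, 0.003]
contact_force: [0.4, -0.4, -0.1]
opening: 0.001
finger_force: 0.0
```

>>> jog_arm:
  deltas: "0 0 0 0 0 0;0 0 0 0 0 0;0 0 0 0 0 0;0 0 0 0 0 0"
  gripper: 0.6

```text
time: 5.75
eef_pos: [0.5204, -0.3505, 0.1061]
tcp_rot: [0.99, 0.139, -0.0, -0.0]
contact_force: [0.2, 0.1, 0.5]
opening: 0.6
finger_force: 0.0
```

```bash
python3 -c "
from h import *
c=take('wrist','w3');s=get_state(); print(s['opening'],s['eef_pos'],s['time'])
im=cv2.resize(c['color'],None,fx=1.25,fy=1.25,interpolation=cv2.INTER_CUBIC)
def dr(P,col): 
    cv2.polylines(im,[(proj(c,P)*1.25).round().astype(int)],True,col,1)
dr(circ(.5205,-.3505,.026,.026),(0,255,0));dr(circ(.5205,-.3505,.042,.019),(0,255,0))
cv2.imwrite('pics/c4.png',im)
"
```

```text
0.6005817678070599 [ 0.52044847 -0.35058984  0.10628573] 5.8
```

View pics/c4.png

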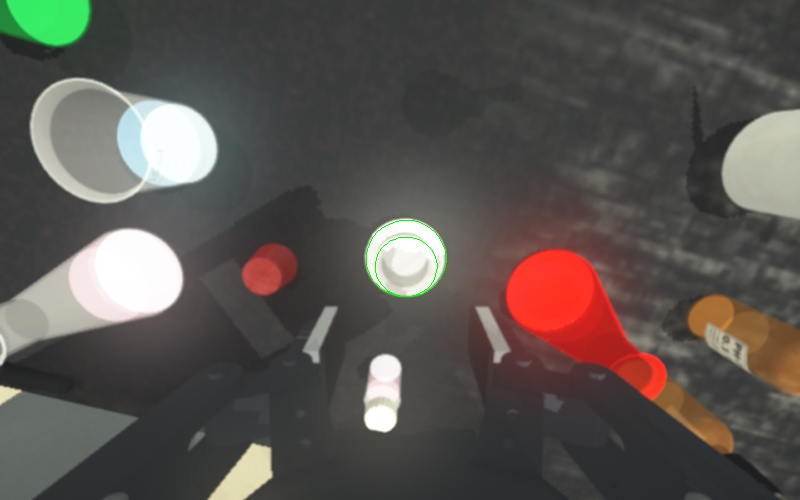

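```bash
python3 -c "
from h import *
c=load('w3');t=np.array([.5204,-.3506,.1063]);a=np.radians(16);yv=np.array([np.sin(a),-np.cos(a),0]);xv=np.array([np.cos(a),np.sin(a),0])
for d in (-10,0,10,19): print(d,[proj(c,t+np.array([0,0,-d/1e3])+yv*s*.0255).round().tolist() for s in(-1,1)])
for z in (.08,.09,.1,.11,.12):
  p=ray(c,[(262,246),(267,246),(388,246)],z)-t; print(z,(p@xv).round(4),(p@yv).round(4))
"
```

```text
-10 [[[275.0, 258.0]], [[373.0, 258.0]]]
0 [[[278.0, 250.0]], [[370.0, 250.0]]]
10 [[[281.0, 242.0]], [[368.0, 242.0]]]
19 [[[283.0, 236.0]], [[366.0, 236.0]]]
0.08 [-0.0097 -0.0097 -0.0097] [-0.0406 -0.0373  0.0412]
0.09 [-0.0052 -0.0052 -0.0052] [-0.0382 -0.0352  0.0389]
0.1 [-0.0007 -0.0007 -0.0007] [-0.0359 -0.033   0.0366]
0.11 [0.0038 0.0038 0.0038] [-0.0336 -0.0309  0.0344]
0.12 [0.0083 0.0083 0.0083] [-0.0313 -0.0287  0.0321]
```

>>> jog_arm:
  deltas: "0 0 -1 0 0 0;0 0 -1 0 0 0;0 0 -1 0 0 0;0 0 -0.5 0 0 0;0 0 0 0 0 0"
  gripper: 0.6

```text
time: 6.42
eef_pos: [0.5199, -0.3501, 0.0351]
tcp_rot: [0.99, 0.139, -0.001, -0.001]
contact_force: [-0.3, 1.0, 0.3]
opening: 0.593
finger_force: 0.0
```

>>> jog_arm:
  deltas: "0 0 0 0 0 0;0 0 0 0 0 0;0 0 0 0 0 0;0 0 0 0 0 0"
  gripper: 0.3

```text
time: 6.92
eef_pos: [0.5207, -0.3508, 0.0371]
tcp_rot: [0.99, 0.139, 0.0, 0.0]
contact_force: [0.2, -0.3, 0.2]
opening: 0.3
finger_force: 0.0
```

```bash
python3 -c "
from h import *
c=take('wrist','w4'); c2=take('scene','s4')
a=c['color'][130:330,160:480]; b=c2['color'][200:300,350:510]
r=lambda m:cv2.resize(m,(480,300),interpolation=cv2.INTER_CUBIC)
cv2.imwrite('pics/c5.png',np.vstack([r(a),r(b)]))"
```

```text
(no output)
```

View pics/c5.png

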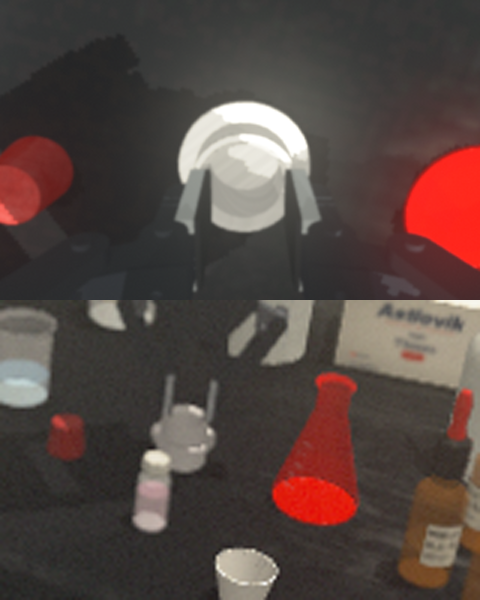

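```bash
python3 -c "
from h import *
t=np.array([.5207,-.3508,.0371]);a=np.radians(16);yv=np.array([np.sin(a),-np.cos(a),0]);xv=np.array([np.cos(a),np.sin(a),0])
for n,uv in (('s4',[(407.3,236),(420.7,235)]),('w4',[(160+205/1.5,130+172/1.5),(160+290/1.5,130+172/1.5)])):
  c=load(n)
  for z in (.02,.03,.04,.05,.06):
    p=ray(c,uv,z)-t; print(n,z,(p@xv).round(4),(p@yv).round(4))
"
```

```text
s4 0.02 [0.0463 0.0619] [-0.0121  0.021 ]
s4 0.03 [0.0283 0.0435] [-0.0117  0.0208]
s4 0.04 [0.0102 0.0251] [-0.0113  0.0205]
s4 0.05 [-0.0079  0.0068] [-0.0109  0.0203]
s4 0.06 [-0.026  -0.0116] [-0.0105  0.0201]
w4 0.02 [-0.0047 -0.0047] [-0.0169  0.018 ]
w4 0.03 [-0.0003 -0.0003] [-0.0159  0.0169]
w4 0.04 [0.0042 0.0042] [-0.0148  0.0159]
w4 0.05 [0.0086 0.0086] [-0.0138  0.0149]
w4 0.06 [0.013 0.013] [-0.0128  0.0138]
```

>>> jog_arm:
  deltas: "0 0 -0.15 0 0 0;0 0 0 0 0 0"

```text
time: 7.28
eef_pos: [0.5205, -0.3507, 0.0335]
tcp_rot: [0.99, 0.139, -0.0, -0.0]
contact_force: [0.9, 0.6, -0.4]
opening: 0.302
finger_force: 0.0
```

>>> jog_arm:
  deltas: "0 0 -0.15 0 0 0;0 0 0 0 0 0"

```text
time: 7.52
eef_pos: [0.5209, -0.3509, 0.0332]
tcp_rot: [0.99, 0.139, -0.0, -0.0]
contact_force: [-4.0, 3.6, 11.6]
opening: 0.299
finger_force: 5.6
```

>>> jog_arm:
  deltas: "0 0 -0.15 0 0 0;0 0 0 0 0 0"

```text
time: 7.78
eef_pos: [0.5211, -0.3511, 0.0331]
tcp_rot: [0.99, 0.139, -0.001, -0.001]
contact_force: [-8.9, 6.8, 23.5]
opening: 0.304
finger_force: 11.6
```

>>> jog_arm:
  deltas: "0 0 1 0 0 0;0 0 0.5 0 0 0;0 0 0 0 0 0"

```text
time: 8.15
eef_pos: [0.5211, -0.3512, 0.0586]
tcp_rot: [0.99, 0.139, 0.001, 0.001]
contact_force: [0.4, -0.7, 0.7]
opening: 0.297
finger_force: 0.0
```

>>> jog_arm:
  deltas: "0 0 0 0 0 0;0 0 0 0 0 0;0 0 0 0 0 0;0 0 -0.6 0 0 0;0 0 -0.6 0 0 0;0 0 -0.5 0 0 0;0 0 -0.25 0 0 0;0 0 0 0 0 0"
  gripper: 0.6

```text
time: 9.15
eef_pos: [0.5203, -0.3504, 0.018]
tcp_rot: [0.99, 0.139, -0.0, -0.0]
contact_force: [0.3, 0.4, -0.4]
opening: 0.6
finger_force: 0.0
```

>>> jog_arm:
  deltas: "0 0 0 0 0 0;0 0 0 0 0 0;0 0 0 0 0 0;0 0 0 0 0 0"
  gripper: 0.25
  squeeze: 35

```text
time: 9.65
eef_pos: [0.5209, -0.351, 0.0193]
tcp_rot: [0.99, 0.139, 0.0, 0.0]
contact_force: [1.0, 0.4, 1.6]
opening: 0.431
finger_force: 35.3
```

>>> jog_arm:
  deltas: "0 0 0.5 0 0 0;0 0 1 0 0 0;0 0 1 0 0 0;0 0 1 0 0 0;0 0 1 0 0 0;0 0 1 0 0 0;0 0 1 0 0 0;0 0 0 0 0 0"

```text
time: 10.65
eef_pos: [0.5217, -0.3518, 0.1516]
tcp_rot: [0.99, 0.139, 0.002, 0.002]
contact_force: [0.0, 0.1, -0.9]
opening: 0.435
finger_force: 35.3
```

>>> jog_arm:
  deltas: "0 1 0 0 0 0;0 1 0 0 0 0;0 1 0 0 0 0;0 1 0 0 0 0;0 1 0 0 0 0;0 1 0 0 0 0;0 1 0 0 0 0;0 1 0 0 0 0;0 1 0 0 0 0;0 1 0 0 0 0;0 1 0 0 0 0;0 1 0 0 0 0;0 1 0 0 0 0;0 1 0 0 0 0;0 1 0 0 0 0;0 1 0 0 0 0;0 0 0 0 0 0;0 0 0 0 0 0"

```text
time: 12.9
eef_pos: [0.5207, -0.0308, 0.1488]
tcp_rot: [0.99, 0.139, 0.0, 0.0]
contact_force: [0.7, 0.4, -1.4]
opening: 0.435
finger_force: 35.3
```

```bash
python3 -c "
from h import *
c=take('wrist','w5');s=get_state();print(s['eef_pos'],s['opening'],s['time'])
im=cv2.resize(c['color'],None,fx=1.25,fy=1.25,interpolation=cv2.INTER_CUBIC)
for (x,y,r) in ((.5381,.2086,.033),(.545,.1177,.041),(.552,.0278,.024)):
    cv2.polylines(im,[(proj(c,circ(x,y,.085,r))*1.25).round().astype(int)],True,(0,255,0),1)
cv2.imwrite('pics/c6.png',im)
"
```

```text
[ 0.52070209 -0.03109746  0.14877095] 0.4328599480215881 12.95
```

View pics/c6.png

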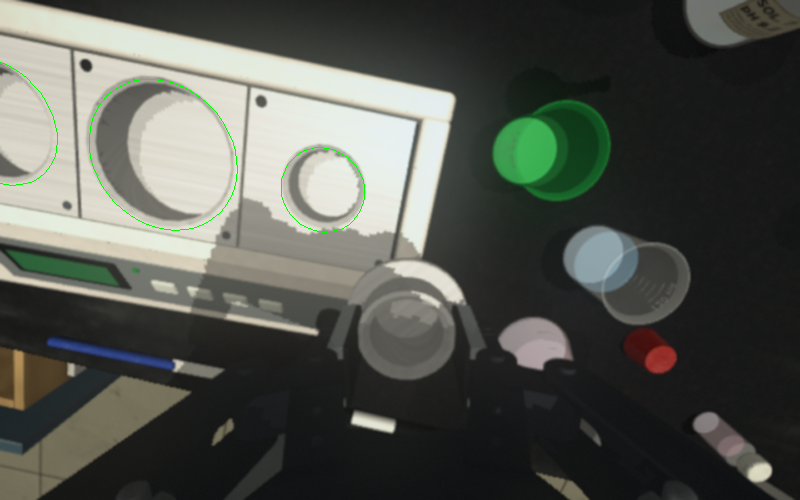

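>>> jog_arm:
  deltas: "0.52 0.98 0 0 0 0;0.52 0.98 0 0 0 0;0.52 0.98 0 0 0 0;0 0 0 0 0 0;0 0 -1 0 0 0;0 0 -1 0 0 0;0 0 0 0 0 0;0 0 0 0 0 0"

```text
time: 13.95
eef_pos: [0.5522, 0.0274, 0.1095]
tcp_rot: [0.99, 0.139, 0.0, 0.0]
contact_force: [0.0, -0.1, -1.3]
opening: 0.437
finger_force: 35.4
```

>>> jog_arm:
  deltas: "0 0 -0.2 0 0 0;0 0 -0.2 0 0 0;0 0 0 0 0 0;0 0 0 0 0 0"

```text
time: 14.45
eef_pos: [0.5518, 0.0281, 0.1008]
tcp_rot: [0.99, 0.139, 0.0, -0.0]
contact_force: [0.4, 0.6, -0.8]
opening: 0.434
finger_force: 35.4
```

>>> jog_arm:
  deltas: "0 0 -0.2 0 0 0;0 0 -0.2 0 0 0;0 0 0 0 0 0;0 0 0 0 0 0"

```text
time: 14.95
eef_pos: [0.5521, 0.028, 0.0926]
tcp_rot: [0.99, 0.139, 0.0, 0.0]
contact_force: [2.4, 0.3, -1.1]
opening: 0.437
finger_force: 35.3
```

>>> jog_arm:
  deltas: "0 0 -0.2 0 0 0;0 0 -0.1 0 0 0;0 0 0 0 0 0;0 0 0 0 0 0"

```text
time: 15.45
eef_pos: [0.5522, 0.028, 0.087]
tcp_rot: [0.99, 0.139, 0.001, 0.0]
contact_force: [3.6, 0.4, -0.5]
opening: 0.436
finger_force: 35.5
```

>>> jog_arm:
  deltas: "0.03 0 -0.1 0 0 0;0 0 -0.1 0 0 0;0 0 -0.1 0 0 0;0 0 0 0 0 0;0 0 0 0 0 0"

```text
time: 16.08
eef_pos: [0.5529, 0.0281, 0.0822]
tcp_rot: [0.99, 0.139, 0.0, -0.0]
contact_force: [1.8, 0.3, 7.0]
opening: 0.433
finger_force: 36.0
```

>>> jog_arm:
  deltas: "0 0 0 0 0 0;0 0 0 0 0 0;0 0 0 0 0 0;0 0 0.5 0 0 0;0 0 1 0 0 0;0 0 1 0 0 0;0 0 1 0 0 0;0 0 1 0 0 0;0 0 0 0 0 0"
  gripper: 0.65

```text
time: 17.2
eef_pos: [0.5538, 0.0279, 0.1733]
tcp_rot: [0.99, 0.139, 0.002, 0.001]
contact_force: [-0.8, 0.2, -0.3]
opening: 0.654
finger_force: 0.0
```

>>> jog_arm:
  deltas: "-0.325 -0.976 0 0 0 0;-0.325 -0.976 0 0 0 0;-0.325 -0.976 0 0 0 0;-0.325 -0.976 0 0 0 0;-0.325 -0.976 0 0 0 0;-0.325 -0.976 0 0 0 0;-0.325 -0.976 0 0 0 0;-0.325 -0.976 0 0 0 0;-0.325 -0.976 0 0 0 0;-0.325 -0.976 0 0 0 0;-0.325 -0.976 0 0 0 0;-0.325 -0.976 0 0 0 0;-0.325 -0.976 0 0 0 0;-0.325 -0.976 0 0 0 0;-0.325 -0.976 0 0 0 0;-0.325 -0.976 0 0 0 0;-0.325 -0.976 0 0 0 0;-0.325 -0.976 0 0 0 0;-0.325 -0.976 0 0 0 0;-0.325 -0.976 0 0 0 0"

```text
time: 19.7
eef_pos: [0.4219, -0.3637, 0.1707]
tcp_rot: [0.99, 0.139, 0.0, 0.0]
contact_force: [-0.5, -0.6, -0.6]
opening: 0.651
finger_force: 0.0
```

>>> jog_arm:
  deltas: "0 0 0 0 0 0;0 0 0 0 0 0"

```text
time: 19.95
eef_pos: [0.4223, -0.3621, 0.1706]
tcp_rot: [0.99, 0.139, 0.0, -0.0]
contact_force: [-0.3, 0.1, -0.4]
opening: 0.651
finger_force: 0.0
```

```bash
python3 -c "
from h import *
c=take('top','t6');s=get_state();print(s['eef_pos'])
cv2.imwrite('pics/c7.png',cv2.resize(c['color'][145:250,180:445],None,fx=3,fy=3,interpolation=cv2.INTER_CUBIC))
"
```

```text
[ 0.4224665  -0.36181008  0.1705669 ]
```

View pics/c7.png

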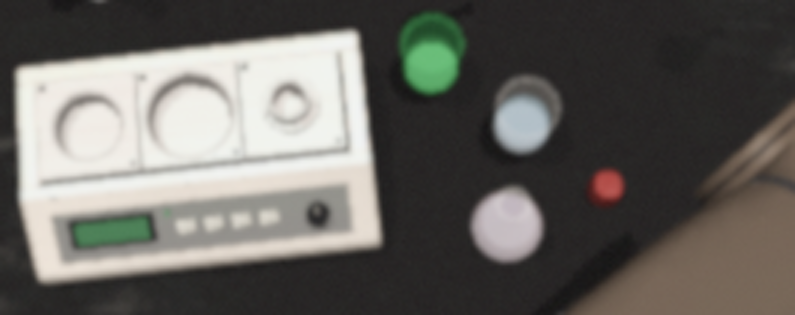

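The sleeve is seated in the narrow block, flange at about (291,106) in the crop; the beaker and flask haven't moved. Now the vial.

>>> jog_arm:
  deltas: "0.03 -0.03 -1 0 0 0;0 0 -1 0 0 0;0 0 -1 0 0 0;0 0 -1 0 0 0;0 0 -1 0 0 0;0 0 -1 0 0 0;0 0 -0.7 0 0 0;0 0 -0.5 0 0 0;0 0 -0.28 0 0 0;0 0 0 0 0 0;0 0 0 0 0 0"

```text
time: 21.38
eef_pos: [0.4234, -0.3634, 0.0218]
tcp_rot: [0.99, 0.139, 0.0, 0.001]
contact_force: [-0.2, -0.4, -0.7]
opening: 0.651
finger_force: 0.0
```

>>> jog_arm:
  deltas: "0 0 0 0 0 0;0 0 0 0 0 0;0 0 0 0 0 0;0 0 0 0 0 0;0 0 0 0 0 0"
  gripper: 0.1
  squeeze: 25

```text
time: 22.0
eef_pos: [0.4232, -0.3632, 0.0216]
tcp_rot: [0.99, 0.139, 0.0, 0.0]
contact_force: [0.1, 0.8, 4.0]
opening: 0.273
finger_force: 24.6
```

>>> jog_arm:
  deltas: "0 0 0.5 0 0 0;0 0 1 0 0 0;0 0 1 0 0 0;0 0 1 0 0 0;0 0 1 0 0 0;0 0 1 0 0 0;0 0 1 0 0 0;0 0 1 0 0 0;0 0 0 0 0 0"

```text
time: 23.12
eef_pos: [0.4237, -0.3638, 0.1731]
tcp_rot: [0.99, 0.139, 0.001, 0.002]
contact_force: [-0.4, 0.2, 0.1]
opening: 0.271
finger_force: 24.6
```

>>> jog_arm:
  deltas: "0.324 0.978 0 0 0 0;0.324 0.978 0 0 0 0;0.324 0.978 0 0 0 0;0.324 0.978 0 0 0 0;0.324 0.978 0 0 0 0;0.324 0.978 0 0 0 0;0.324 0.978 0 0 0 0;0.324 0.978 0 0 0 0;0.324 0.978 0 0 0 0;0.324 0.978 0 0 0 0;0.324 0.978 0 0 0 0;0.324 0.978 0 0 0 0;0.324 0.978 0 0 0 0;0.324 0.978 0 0 0 0;0.324 0.978 0 0 0 0;0.324 0.978 0 0 0 0;0.324 0.978 0 0 0 0;0.324 0.978 0 0 0 0;0.324 0.978 0 0 0 0;0.324 0.978 0 0 0 0"

```text
time: 25.62
eef_pos: [0.5526, 0.0297, 0.1712]
tcp_rot: [0.99, 0.139, 0.0, 0.0]
contact_force: [0.2, 0.1, -0.0]
opening: 0.276
finger_force: 24.6
```

>>> jog_arm:
  deltas: "0 0 0 0 0 0;0 0 0 0 0 0;0 0 0 0 0 0"

```text
time: 26.0
eef_pos: [0.5524, 0.0278, 0.1711]
tcp_rot: [0.99, 0.139, -0.0, 0.0]
contact_force: [0.3, -0.3, -0.3]
opening: 0.276
finger_force: 24.6
```

```bash
python3 -c "
from h import *
c=take('wrist','w7');s=get_state();p=s['eef_pos'];print(p,s['opening'])
im=cv2.resize(c['color'],None,fx=2,fy=2,interpolation=cv2.INTER_CUBIC)
d=lambda P,col:cv2.polylines(im,[(proj(c,P)*2+.5).round().astype(int)],True,col,1)
d(circ(.5527,.0281,.089,.026),(0,255,0)); d(circ(.5527,.0281,.105,.019),(0,255,0))
b=p[2]-.0216
d(circ(p[0],p[1],b,.0125),(255,0,0)); d(circ(p[0],p[1],b+.059,.0115),(0,0,255))
cv2.imwrite('pics/c8.png',im[200:700,350:950])
"
```

```text
[0.55242662 0.02769377 0.17111685] 0.2729361485783724
```

View pics/c8.png

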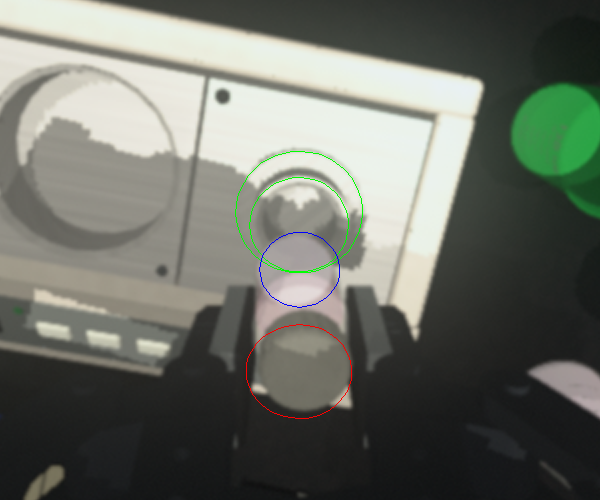

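>>> jog_arm:
  deltas: "0.01 0.01 -1 0 0 0;0 0 -0.9 0 0 0;0 0 -0.3 0 0 0;0 0 -0.3 0 0 0;0 0 0 0 0 0;0 0 0 0 0 0"

```text
time: 26.8
eef_pos: [0.5532, 0.0284, 0.1217]
tcp_rot: [0.99, 0.139, 0.001, 0.0]
contact_force: [0.3, 0.3, -0.6]
opening: 0.275
finger_force: 24.6
```

>>> jog_arm:
  deltas: "0 0 -0.25 0 0 0;0 0 -0.25 0 0 0;0 0 0 0 0 0;0 0 0 0 0 0"

```text
time: 27.3
eef_pos: [0.5528, 0.0285, 0.111]
tcp_rot: [0.99, 0.139, -0.0, -0.0]
contact_force: [-0.4, 0.1, 0.3]
opening: 0.27
finger_force: 24.6
```

>>> jog_arm:
  deltas: "0 0 -0.2 0 0 0;0 0 -0.2 0 0 0;0 0 -0.1 0 0 0;0 0 0 0 0 0;0 0 0 0 0 0"

```text
time: 27.92
eef_pos: [0.5528, 0.0285, 0.1011]
tcp_rot: [0.99, 0.139, 0.0, -0.0]
contact_force: [0.1, -0.4, 0.3]
opening: 0.271
finger_force: 24.6
```

>>> jog_arm:
  deltas: "0 0 -0.06 0 0 0;0 0 -0.06 0 0 0;0 0 0 0 0 0;0 0 0 0 0 0"

```text
time: 28.42
eef_pos: [0.5537, 0.0286, 0.1005]
tcp_rot: [0.99, 0.139, 0.001, 0.0]
contact_force: [-3.0, 1.6, 6.7]
opening: 0.277
finger_force: 25.2
```

>>> jog_arm:
  deltas: "0 0 0.05 0 0 0;0 0 0 0 0 0;0 0 0 0 0 0;0 0 0 0 0 0;0 0 0.5 0 0 0;0 0 1 0 0 0;0 0 1 0 0 0;0 0 1 0 0 0;0 0 1 0 0 0;0 0 0 0 0 0"
  gripper: 0.6

```text
time: 29.68
eef_pos: [0.5543, 0.0283, 0.1925]
tcp_rot: [0.99, 0.139, 0.003, 0.001]
contact_force: [0.4, 0.6, -0.2]
opening: 0.594
finger_force: 0.0
```

>>> jog_arm:
  deltas: "-0.5 -1 0 0 0 0;-0.5 -1 0 0 0 0;-0.5 -1 0 0 0 0;-0.5 -1 0 0 0 0;-0.5 -1 0 0 0 0;-0.5 -1 0 0 0 0;-0.3 -1 0 0 0 0;-0.2 -1 0 0 0 0;0 -1 0 0 0 0;0 0 0 0 0 0;0 0 0 0 0 0"
  gripper: 1

```text
time: 31.05
eef_pos: [0.4828, -0.1512, 0.1894]
tcp_rot: [0.99, 0.139, -0.0, -0.0]
contact_force: [-0.4, 0.2, -0.2]
opening: 1.0
finger_force: 0.0
```

```bash
python3 -c "
from h import *
c=take('wrist','w8');s=get_state();p=s['eef_pos'];print(p,s['opening'],s['time'])
im=cv2.resize(c['color'],None,fx=1.25,fy=1.25,interpolation=cv2.INTER_CUBIC)
d=lambda P,col:cv2.polylines(im,[(proj(c,P)*1.25).round().astype(int)],True,col,1)
d(circ(.5494,-.1866,.072,.0285),(0,255,0)); d(circ(.5494,-.1866,.0,.026),(0,255,0))
d(circ(.4505,-.166,0,.033),(0,255,255)); d(circ(.4505,-.166,.108,.014),(0,255,255))
d(circ(.5528,.0285,.1375,.0115),(0,0,255));d(circ(.5528,.0285,.089,.026),(0,0,255))
cv2.imwrite('pics/c9.png',im)
"
```

```text
[ 0.48279159 -0.15098793  0.18946819] 0.9980243234934669 31.1
```

View pics/c9.png

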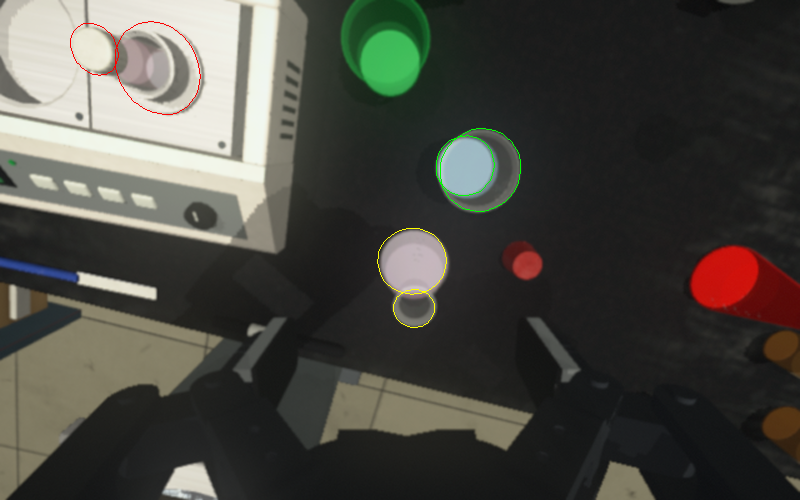

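The vial stands in the sleeve at (95,50)–(158,68), and the beaker (479,170) and flask (413,262) overlays fit. Next the beaker.

>>> jog_arm:
  deltas: "0.83 -0.44 0 0 0 0;0.83 -0.44 0 0 0 0;0.83 -0.44 0 0 0 0;0.83 -0.44 0 0 0 0;0 0 0 0 0 0;0 0 -1 0 0 0;0 0 -1 0 0 0;0 0 -1 0 0 0;0 0 -1 0 0 0;0 0 -1 0 0 0;0 0 -1 0 0 0;0 0 -0.6 0 0 0;0 0 -0.6 0 0 0;0 0 -0.5 0 0 0;0 0 -0.46 0 0 0;0 0 0 0 0 0;0 0 0 0 0 0"

```text
time: 33.22
eef_pos: [0.5495, -0.1869, 0.0269]
tcp_rot: [0.99, 0.139, 0.0, 0.0]
contact_force: [-0.1, -0.4, 0.5]
opening: 1.0
finger_force: 0.0
```

>>> jog_arm:
  deltas: "0 0 0 0 0 0;0 0 0 0 0 0;0 0 0 0 0 0;0 0 0 0 0 0;0 0 0 0 0 0"
  gripper: 0.4
  squeeze: 25

```text
time: 33.85
eef_pos: [0.5498, -0.1869, 0.0274]
tcp_rot: [0.99, 0.139, 0.001, 0.0]
contact_force: [-1.2, 1.6, 6.8]
opening: 0.637
finger_force: 26.0
```

>>> jog_arm:
  deltas: "0 0 0 0 0 0;0 0 0 0 0 0;0 0 0 0 0 0;0 0 -0.2 0 0 0;0 0 -0.2 0 0 0;0 0 0 0 0 0;0 0 0 0 0 0"
  gripper: 0.9

```text
time: 34.72
eef_pos: [0.5492, -0.1867, 0.0184]
tcp_rot: [0.99, 0.139, -0.0, -0.0]
contact_force: [-0.6, -0.1, 0.3]
opening: 0.901
finger_force: 0.0
```

>>> jog_arm:
  deltas: "0 0 0 0 0 0;0 0 0 0 0 0;0 0 0 0 0 0;0 0 0 0 0 0;0 0 0 0 0 0"
  gripper: 0.4

```text
time: 35.35
eef_pos: [0.5495, -0.1867, 0.0189]
tcp_rot: [0.99, 0.139, 0.0, 0.0]
contact_force: [-0.9, 1.5, 4.3]
opening: 0.608
finger_force: 24.3
```

>>> jog_arm:
  deltas: "0 0 0.3 0 0 0;0 0 0.7 0 0 0;0 0 1 0 0 0;0 0 1 0 0 0;0 0 1 0 0 0;0 0 1 0 0 0;0 0 1 0 0 0;0 0 1 0 0 0;0 0 1 0 0 0;0 0 0 0 0 0;0 0 0 0 0 0"

```text
time: 36.72
eef_pos: [0.5488, -0.1865, 0.1779]
tcp_rot: [0.99, 0.139, -0.0, -0.0]
contact_force: [0.3, -0.2, -0.2]
opening: 0.61
finger_force: 24.9
```

>>> jog_arm:
  deltas: "-0.028 0.988 0 0 0 0;-0.028 0.988 0 0 0 0;-0.028 0.988 0 0 0 0;-0.028 0.988 0 0 0 0;-0.028 0.988 0 0 0 0;-0.028 0.988 0 0 0 0;-0.028 0.988 0 0 0 0;-0.028 0.988 0 0 0 0;-0.028 0.988 0 0 0 0;-0.028 0.988 0 0 0 0;-0.028 0.988 0 0 0 0;-0.028 0.988 0 0 0 0;-0.028 0.988 0 0 0 0;-0.028 0.988 0 0 0 0;-0.028 0.988 0 0 0 0;-0.028 0.988 0 0 0 0;-0.028 0.988 0 0 0 0;-0.028 0.988 0 0 0 0;-0.028 0.988 0 0 0 0;-0.028 0.988 0 0 0 0"

```text
time: 39.22
eef_pos: [0.5379, 0.2098, 0.1785]
tcp_rot: [0.99, 0.139, 0.0, -0.0]
contact_force: [0.3, 0.5, -0.7]
opening: 0.607
finger_force: 24.9
```

>>> jog_arm:
  deltas: "0 0 0 0 0 0;0 0 0 0 0 0;0 0 0 0 0 0"

```text
time: 39.6
eef_pos: [0.5381, 0.2079, 0.1785]
tcp_rot: [0.99, 0.139, -0.0, 0.0]
contact_force: [-0.2, -0.0, 0.9]
opening: 0.608
finger_force: 24.9
```

```bash
python3 -c "
from h import *
c=take('wrist','w9');s=get_state();p=s['eef_pos'];print(p,s['opening'])
im=c['color']
d=lambda P,col:cv2.polylines(im,[(proj(c,P)).round().astype(int)],True,col,1)
d(circ(.5381,.2086,.085,.033),(0,255,0)); b=p[2]-.0189
d(circ(p[0],p[1],b,.026),(255,0,0)); d(circ(p[0],p[1],b+.072,.0285),(0,0,255))
cv2.imwrite('pics/c10.png',im)
"
```

```text
[0.53810261 0.20786386 0.17853653] 0.612581961258405
```

View pics/c10.png

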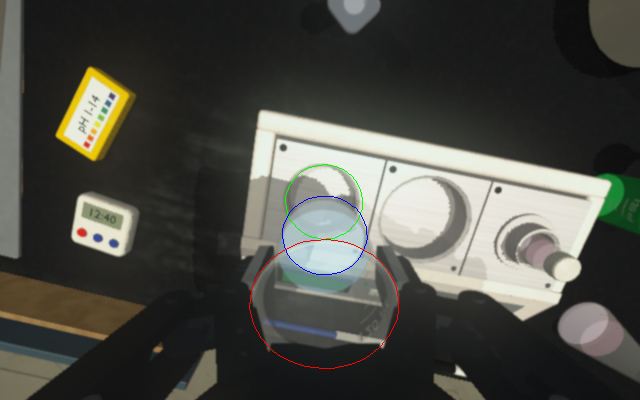

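>>> jog_arm:
  deltas: "0 0.1 -1 0 0 0;0 0 -1 0 0 0;0 0 -1 0 0 0;0 0 -0.4 0 0 0;0 0 -0.4 0 0 0;0 0 -0.3 0 0 0;0 0 0 0 0 0;0 0 0 0 0 0"

```text
time: 40.65
eef_pos: [0.5384, 0.2106, 0.0971]
tcp_rot: [0.99, 0.139, 0.001, -0.0]
contact_force: [-1.0, -0.4, -0.3]
opening: 0.61
finger_force: 24.9
```

>>> jog_arm:
  deltas: "0 0 -0.3 0 0 0;0 0 -0.2 0 0 0;0 0 -0.1 0 0 0;0 0 0 0 0 0;0 0 0 0 0 0"

```text
time: 41.28
eef_pos: [0.5381, 0.2105, 0.0846]
tcp_rot: [0.99, 0.139, 0.0, -0.0]
contact_force: [-0.2, -0.1, -1.2]
opening: 0.608
finger_force: 24.9
```

>>> jog_arm:
  deltas: "0 0 -0.1 0 0 0;0 0 -0.1 0 0 0;0 0 0 0 0 0;0 0 0 0 0 0"

```text
time: 41.78
eef_pos: [0.538, 0.2105, 0.0805]
tcp_rot: [0.99, 0.139, -0.0, -0.0]
contact_force: [0.1, -0.1, 0.1]
opening: 0.613
finger_force: 24.9
```

>>> jog_arm:
  deltas: "0 0 -0.06 0 0 0;0 0 -0.04 0 0 0;0 0 0 0 0 0;0 0 0 0 0 0"

```text
time: 42.28
eef_pos: [0.5388, 0.2108, 0.0799]
tcp_rot: [0.99, 0.139, 0.001, -0.0]
contact_force: [-1.6, 0.3, 4.3]
opening: 0.611
finger_force: 24.2
```

>>> jog_arm:
  deltas: "0 0 0.04 0 0 0;0 0 0 0 0 0;0 0 0 0 0 0;0 0 0 0 0 0;0 0 0.5 0 0 0;0 0 1 0 0 0;0 0 1 0 0 0;0 0 1 0 0 0;0 0 1 0 0 0;0 0 1 0 0 0;0 0 0.5 0 0 0;0 0 0 0 0 0"
  gripper: 0.85

```text
time: 43.78
eef_pos: [0.5384, 0.2106, 0.2003]
tcp_rot: [0.99, 0.139, 0.001, -0.0]
contact_force: [0.1, 0.3, -0.2]
opening: 0.852
finger_force: 0.0
```

>>> jog_arm:
  deltas: "-0.232 -0.992 0 0 0 0;-0.232 -0.992 0 0 0 0;-0.232 -0.992 0 0 0 0;-0.232 -0.992 0 0 0 0;-0.232 -0.992 0 0 0 0;-0.232 -0.992 0 0 0 0;-0.232 -0.992 0 0 0 0;-0.232 -0.992 0 0 0 0;-0.232 -0.992 0 0 0 0;-0.232 -0.992 0 0 0 0;-0.232 -0.992 0 0 0 0;-0.232 -0.992 0 0 0 0;-0.232 -0.992 0 0 0 0;-0.232 -0.992 0 0 0 0;-0.232 -0.992 0 0 0 0;-0.232 -0.992 0 0 0 0;-0.232 -0.992 0 0 0 0;-0.232 -0.992 0 0 0 0;-0.232 -0.992 0 0 0 0;0 0 0 0 0 0"

```text
time: 46.28
eef_pos: [0.4491, -0.1678, 0.1994]
tcp_rot: [0.991, 0.138, 0.0, 0.0]
contact_force: [0.6, -0.3, -0.0]
opening: 0.85
finger_force: 0.0
```

>>> jog_arm:
  deltas: "0 0 0 0 0 0;0 0 0 0 0 0"

```text
time: 46.52
eef_pos: [0.4498, -0.1659, 0.1993]
tcp_rot: [0.99, 0.139, 0.0, -0.0]
contact_force: [-0.4, -0.5, -0.6]
opening: 0.847
finger_force: 0.0
```

>>> jog_arm:
  deltas: "0.04 0 -1 0 0 0;0 0 -1 0 0 0;0 0 -1 0 0 0;0 0 -1 0 0 0;0 0 -1 0 0 0;0 0 -0.6 0 0 0;0 0 -0.5 0 0 0;0 0 -0.36 0 0 0;0 0 0 0 0 0;0 0 0 0 0 0"

```text
time: 47.78
eef_pos: [0.451, -0.1667, 0.0706]
tcp_rot: [0.99, 0.139, 0.0, 0.0]
contact_force: [-0.2, -0.7, -0.1]
opening: 0.848
finger_force: 0.0
```

>>> jog_arm:
  deltas: "0 0 0 0 0 0;0 0 0 0 0 0;0 0 0 0 0 0;0 0 0 0 0 0;0 0 0 0 0 0"
  gripper: 0.1
  squeeze: 30

```text
time: 48.4
eef_pos: [0.451, -0.1666, 0.0708]
tcp_rot: [0.99, 0.139, 0.0, 0.0]
contact_force: [-1.1, 2.2, 5.9]
opening: 0.425
finger_force: 30.1
```

>>> jog_arm:
  deltas: "0 0 0.2 0 0 0;0 0 0.3 0 0 0;0 0 0 0 0 0;0 0 0.5 0 0 0;0 0 1 0 0 0;0 0 1 0 0 0;0 0 1 0 0 0;0 0 1 0 0 0;0 0 1 0 0 0;0 0 1 0 0 0;0 0 1 0 0 0;0 0 0 0 0 0"

```text
time: 49.9
eef_pos: [0.4515, -0.1671, 0.2324]
tcp_rot: [0.99, 0.139, 0.002, 0.001]
contact_force: [-0.1, -0.6, -0.6]
opening: 0.422
finger_force: 29.6
```

>>> jog_arm:
  deltas: "0.315 0.95 0 0 0 0;0.315 0.95 0 0 0 0;0.315 0.95 0 0 0 0;0.315 0.95 0 0 0 0;0.315 0.95 0 0 0 0;0.315 0.95 0 0 0 0;0.315 0.95 0 0 0 0;0.315 0.95 0 0 0 0;0.315 0.95 0 0 0 0;0.315 0.95 0 0 0 0;0.315 0.95 0 0 0 0;0.315 0.95 0 0 0 0;0.315 0.95 0 0 0 0;0.315 0.95 0 0 0 0;0.315 0.95 0 0 0 0;0 0 0 0 0 0;0 0 0 0 0 0;0 0 0 0 0 0"

```text
time: 52.15
eef_pos: [0.545, 0.1181, 0.2301]
tcp_rot: [0.99, 0.139, -0.0, 0.0]
contact_force: [0.4, -0.0, -1.6]
opening: 0.424
finger_force: 29.7
```

```bash
python3 -c "
from h import *
c=take('wrist','w11');s=get_state();p=s['eef_pos'];print(p,s['opening'])
im=c['color']
d=lambda P,col:cv2.polylines(im,[(proj(c,P)).round().astype(int)],True,col,1)
d(circ(.5455,.1185,.085,.041),(0,255,0)); b=p[2]-.0708
d(circ(p[0],p[1],b,.033),(255,0,0)); d(circ(p[0],p[1],b+.108,.014),(0,0,255))
d(circ(.5385,.2105,.085,.033),(0,255,255)); d(circ(.5385,.2105,.133,.0285),(0,255,255))
cv2.imwrite('pics/c11.png',im)
"
```

```text
[0.54506712 0.11799731 0.23015275] 0.42613258258560227
```

View pics/c11.png

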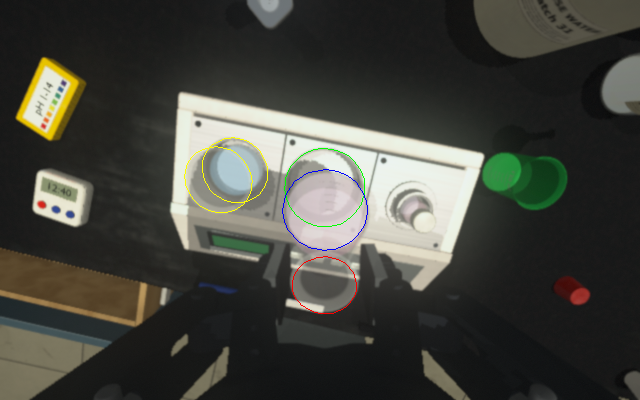

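The flask hangs upright over the wide bore (blue base ring around (325,208), green mouth (324,188)); the beaker sits in its bore at (235,170). Lowering.

>>> jog_arm:
  deltas: "0.02 0.02 -1 0 0 0;0 0 -1 0 0 0;0 0 -1 0 0 0;0 0 -0.4 0 0 0;0 0 -0.4 0 0 0;0 0 -0.3 0 0 0;0 0 0 0 0 0;0 0 0 0 0 0"

```text
time: 53.2
eef_pos: [0.5459, 0.119, 0.1487]
tcp_rot: [0.99, 0.139, 0.001, 0.0]
contact_force: [0.5, -0.0, -0.6]
opening: 0.425
finger_force: 29.7
```

>>> jog_arm:
  deltas: "0 0 -0.3 0 0 0;0 0 -0.3 0 0 0;0 0 -0.2 0 0 0;0 0 0 0 0 0;0 0 0 0 0 0"

```text
time: 53.82
eef_pos: [0.5456, 0.1189, 0.1322]
tcp_rot: [0.99, 0.139, 0.0, -0.0]
contact_force: [-0.3, 0.5, -0.7]
opening: 0.425
finger_force: 29.7
```

>>> jog_arm:
  deltas: "0 0 -0.1 0 0 0;0 0 -0.1 0 0 0;0 0 -0.08 0 0 0;0 0 0 0 0 0;0 0 0 0 0 0"

```text
time: 54.45
eef_pos: [0.5463, 0.1191, 0.1279]
tcp_rot: [0.99, 0.139, 0.001, 0.0]
contact_force: [-0.9, 0.1, 6.3]
opening: 0.424
finger_force: 30.7
```

Seated. Releasing and clearing.

>>> jog_arm:
  deltas: "0 0 0.05 0 0 0;0 0 0 0 0 0;0 0 0 0 0 0;0 0 0 0 0 0;0 0 0.5 0 0 0;0 0 1 0 0 0;0 0 1 0 0 0;0 0 1 0 0 0;0 0 1 0 0 0;0 0 1 0 0 0;0 -1 0 0 0 0;0 -1 0 0 0 0;0 -1 0 0 0 0;0 -1 0 0 0 0;0 -1 0 0 0 0;0 -1 0 0 0 0;0 -1 0 0 0 0;0 -1 0 0 0 0;0 0 0 0 0 0;0 0 0 0 0 0"
  gripper: 0.7

```text
time: 56.95
eef_pos: [0.5455, -0.0409, 0.2375]
tcp_rot: [0.99, 0.139, 0.0, -0.0]
contact_force: [0.4, -0.0, 0.5]
opening: 0.697
finger_force: 0.0
```

```bash
python3 -c "
from h import *
s=get_state();print(s['eef_pos'],s['opening'],s['time'])
c=take('scene','s12');t=take('wrist','w12')
a=cv2.resize(c['color'][130:250,180:340],(640,480),interpolation=cv2.INTER_CUBIC)[:280]
b=cv2.resize(t['color'][0:200,0:420],(640,305))
cv2.imwrite('pics/c12.png',np.vstack([a,b]))"
```

```text
[ 0.54551388 -0.04093923  0.23748781] 0.6972992115050601 56.95
```

View pics/c12.png

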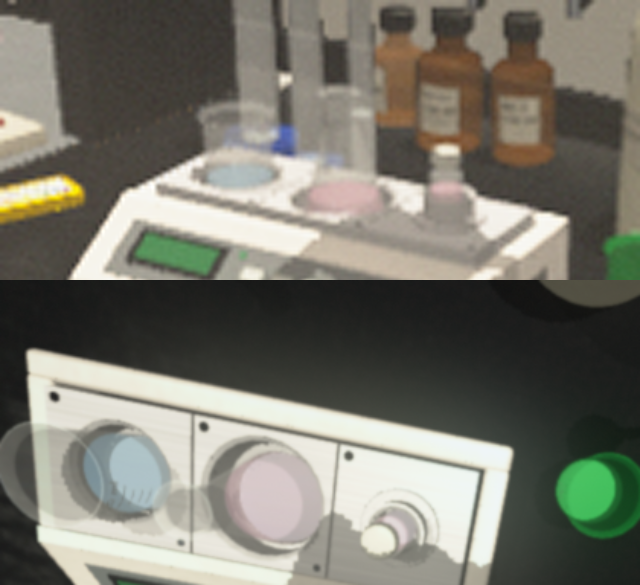

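The beaker (235,150 above), flask (345,170) and sleeve with vial (447,185) all stand upright in their bores, and the gripper is clear.

```bash
python3 -c "
from plant import ctrl
print(ctrl.sign_off())"
```

```text
the job is handed in; nothing more can be done
None
```

The dry-block heater is loaded and the job is handed in, but the hand-in returned no verdict; in the last pictures the sleeve, vial, beaker and flask all stood upright in their bores, with the arm clear at about 57 s.

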